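# Stack the handled tray onto the loose-standing base tray

### The arm

A 6-joint arm with a two-finger parallel gripper is mounted at the origin on a cart in front of the work surface, level with it; the furniture and walls round the work are solid. World frame = base frame: x ahead of the robot, y to its left, z up, the work surface at z = 0. Lengths are in m, angles in rad, forces in N, time in s.
With the tool pointing down it reaches from about 0.3 to 0.875 m from the base axis. Payload 6.4 kg.
Tool frame: the origin (TCP) lies midway between the tips of the shut fingers; the grasp point (between the pads) lies 19 mm behind it; z points along the fingers, y is the direction in which the jaws open and shut (so a half turn about z gives the same grasp; the last joint's range is limited). The gripper opens to 85 mm and grips with 20 to 120 N. Pads are 22 mm wide; open, the fingers measure 114 mm over their backs; the gripper's body (76 mm by 85 mm) begins 54 mm behind the grasp point. The pads swing forward as they close: fully open they stand 13 mm farther back than shut.
Start: joints at [-1.494, 0.181, 1.607, -0, 1.354, -0.206], TCP at [0.16, -0.552, 0.231] pointing down, gripper open.
Joint ranges: [-2.99, 2.99], [-0.89, 2.07], [0.3, 2.58], [-1.14, 4.28], [0, 2.63], [-3.12, 3.12]. Speed limits (rad/s): [2.57, 2.57, 3.01, 3.14, 3.14, 3.14].

### API

Orientations are given as [roll, pitch, yaw] about the fixed x, y, z axes, in that order (R = Rz(yaw) Ry(pitch) Rx(roll)).
In Python, from cell import env gives the robot as it stands.
- The arm moves only by the tool arm_command, never from a script. Its argument "motion" is a list of rows, each an object with "rot": the turn, a rotation vector about the tool's x, y, z in degrees, a list of three; "travel": the shift along the tool's x, y, z in m, a list of three; "fingers": the closure, from 0 (fully open) to 1 (shut). In form: [{"rot": [ax, ay, az], "travel": [x, y, z], "fingers": fingers}, ...]. A call has 1 to 5 rows; each row is the pose to reach, as a shift and turn from the pose commanded when the call began, along the tool's axes at that moment; what a row does not reach only later rows make up. A row lasts 1/10 s, in which the tool goes at most 50 mm and 8.59 degrees, less where a joint would pass 70% of its speed; a pose out of reach is approached as far as the arm can. A call with a gripper value outside its range is refused whole. The fingers move at their own pace and stop on an object; the grip force is fixed at half the most. Time passes only in rows, so rows that repeat a pose let the fingers close. It gives the time, the measured TCP pose, the force and the opening at its end, in the units of the state.
- env.sense(): the state, without advancing time (a new reading comes with each control period).
- env.get_image(name): name is "side" or "top" or "wrist"; returns (picture, depth): 480x640x3 uint8, red, green, blue; 480x640 float32, m along the optical axis (not along the pixel's ray), 0 where there is no reading.
- env.camera_model(name): a dict with "camera_matrix" (3x3 intrinsics, pixels), "pose" (4x4, takes a point from camera to world coordinates); the wrist camera has in their place "T_tool_cam" (4x4, takes a point from camera to tool coordinates, whose origin is the TCP and whose axes are the flange's). Camera axes: x right, y down, z forward; pixel columns grow to the right and rows downward; lengths in m; the calibration is good to about 2 mm. A picture is of the moment at which its call begins: read the wrist's pose just before it. camera_model takes no time and is no camera call.
- env.sign_off(): hands the job in, once; it reports no verdict.
The state is a dict: "t": time; "q": joint angles; "joint_velocities": joint speeds; "joint_torque": joint torques, N m; "tcp_pos": TCP position; "orientation": TCP orientation; "force": force on the tool from outside, world axes, zero at the start; "torque": the same for the moment, N m; "grip_width": opening from 0.0 (shut) to 1.0 (fully open).
Only numpy, scipy, OpenCV 4.12 (cv2) and the standard library are available. Lean on these libraries where they do the work, as an engineer would, in place of code of your own. Each camera call takes 0.05 s, during which the arm holds its last target.

### The job

Lift the handled wooden tray by its bar, with the things lying in it, and stack it on the open base tray that stands in the low cradle, so that all four corner lugs drop fully home into the base tray's corner sockets and the tray sits flat; then let go. The base tray stands with play in its cradle, so land lightly, feel for the back stop and the sockets, and never press, push or drop hard on it (40 N is too much). Leave the glass goblet behind the trays standing where it is.

Things in the scene. Friction and masses are not known exactly. Their poses are not given: they have to be found in the camera images.
- tote: Handled tray, light wood, 130 (x) x 190 (y) mm, 105 high, 0.4 kg plus 0.06 kg contents. Origin: centre of plan at the lug feet. Floor 10 to 15 mm, side walls up to 45 mm above it. Stands on four round lugs, 14 mm diameter, 10 long, feet tapered 2 mm, centred at x = +-50, y = +-80 mm. Same either way round.
- tote_handle (a point): Middle of the handled tray's bar, 95 mm above its lug feet. The bar is wood, runs along y, is 16 mm wide (x) and 20 mm high, with 166 mm free between two upright end boards 60 mm wide.
- cradle: Low-edged board of darker wood fixed to the table, 184 (x) x 244 (y) mm, rim 16 mm high. Origin: centre of its underside. The base tray stands in it, parallel to it, off the cradle's centre by up to 10 mm along x and up to 10 mm along y: where is not measured. It does not turn; it slides only under more than about 10 N.
- deck_mid (a point): Fixed point of the cradle: its centre, at the height of the base tray's top (deck), 54 mm above the cradle's origin. Base tray: light wood, 152 (x) x 212 (y) mm, in each corner a solid 52 x 52 mm block with an 18 mm square socket, 14 mm deep, 1 mm chamfer, at x = +-50, y = +-80 mm from the base tray's centre. Seated, the lug feet are 10 mm below the deck.
- stop_mid (a point): Fixed point of the cradle, 66 mm in its +x from its centre, 66 mm up: where the base tray's back stop would be if it stood central. The stop is an upright strip along the whole +x side of the deck, 22 mm higher than the deck. When the handled tray's long side touches it, the lugs are 1 mm too far in +x from the sockets' centres (2 mm play).
- rubber_lump: Grey kneaded eraser, 30 x 38 x 17 mm, lying loose in the handled tray. Origin: centre of its underside.
- blue_tube: Metal paint tube with a light blue band, 26 x 84 x 20 mm, lying loose in the handled tray. Origin: middle of its underside.
- goblet: Small smoked glass goblet, 46 mm across, 73 mm high, standing behind the trays. Bystander. Origin: centre of its foot.

How it is judged:
By the outcome, as a careful person would: the job done as asked, in the order asked, and still so for the second after the job is handed in, with the robot touching nothing.
It also fails if it takes over 64 s, if anything falls off the work surface, if the arm or the gripper's body presses on something with over 40 N, if the wrist force passes 120 N, or if a joint passes its speed limit or range.

## Working session

There is one attempt and no reset: what is moved stays moved. The work goes in short steps, Python scripts to look and compute and a tool call to move; the robot and the scene stay as the last step left them, time stands still between calls to the robot, and variables do not carry over. Pictures are saved under pics/ and viewed, and the job is handed in when it is done.

Besides the shell and the picture viewer there is one more tool, called after "Emit:" as name(argument=value, ...) on one line, values as JSON. arm_command: Moves the arm, as the interface text tells. Its arguments: {"type":"object","properties":{"motion":{"type":"array"}},"required":["motion"]}

```bash
mkdir -p pics; ls; cat > h.py <<'E'
import numpy as np, cv2, json
from cell import env
def grab(name,tag):
    s=env.sense(); im,d=env.get_image(name); m=env.camera_model(name)
    np.savez(f'pics/{tag}.npz',im=im,d=d,K=m['camera_matrix'],s=json.dumps({k:np.asarray(v).tolist() for k,v in s.items()}),P=m.get('pose',m.get('T_tool_cam')))
    cv2.imwrite(f'pics/{tag}.png',im[:,:,::-1]); return im,d,m,s
E
python3 - <<'E'
from h import *
for n in['side','top','wrist']:
    im,d,m,s=grab(n,n+'0'); print(n,{k:np.round(v,4).tolist() for k,v in m.items()})
print(s)
E
```

```text
pics
side {'camera_matrix': [[439.7212, 0.0, 321.1222], [0.0, 439.7212, 242.5271], [0.0, 0.0, 1.0]], 'pose': [[-0.9976, -0.0471, 0.0505, 0.5343], [-0.0689, 0.6312, -0.7725, 0.7536], [0.0045, -0.7742, -0.6329, 0.6596], [0.0, 0.0, 0.0, 1.0]]}
top {'camera_matrix': [[531.1758, 0.0, 319.517], [0.0, 531.1758, 233.7103], [0.0, 0.0, 1.0]], 'pose': [[-0.0255, -0.9969, 0.0741, 0.5488], [-0.9994, 0.0236, -0.0264, 0.0782], [0.0245, -0.0748, -0.9969, 0.9287], [0.0, 0.0, 0.0, 1.0]]}
wrist {'camera_matrix': [[415.1309, 0.0, 321.3902], [0.0, 415.1309, 245.5731], [0.0, 0.0, 1.0]], 'T_tool_cam': [[0.0004, -0.9622, -0.2724, 0.0674], [1.0, 0.0005, -0.0003, -0.0003], [0.0004, -0.2724, 0.9622, -0.1438], [0.0, 0.0, 0.0, 1.0]]}
{'t': 0.1, 'q': array([-1.49430040e+00,  1.81448028e-01,  1.60790319e+00, -4.54614196e-05,
        1.35380594e+00, -2.06268009e-01]), 'joint_velocities': array([ 0.00100074, -0.00093499, -0.00368478,  0.00046548, -0.00092111,
        0.00118491]), 'joint_torque': array([ 8.83326647e-04, -4.45878088e+01, -3.52237809e+01, -2.44092071e-04,
        4.13913396e-03, -9.63494074e-06]), 'tcp_pos': array([ 0.16041303, -0.55165323,  0.2304871 ]), 'orientation': array([-3.14005223e+00, -2.76984081e-04,  2.82773540e-01]), 'force': array([-0.30100942, -0.00123447,  0.27515274]), 'torque': array([ 0.07890171, -0.01911625, -0.02505098]), 'grip_width': 1.0012801740727373}
```

View pics/top0.png

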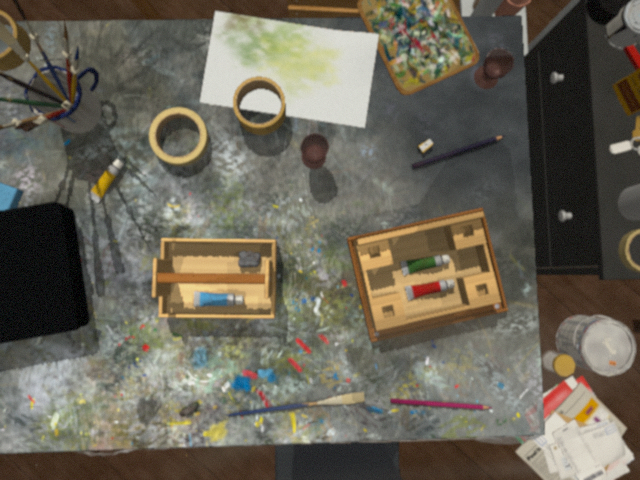

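View pics/side0.png

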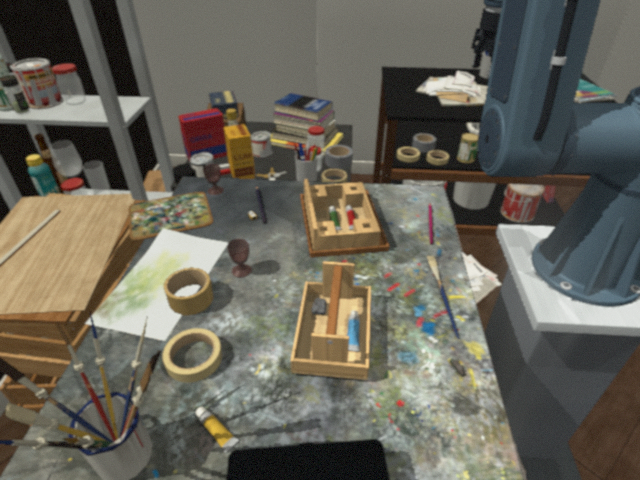

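The top view shows the tote (bar from about (160,279) to (268,280)), the base tray in its cradle at about (427,272) and turned roughly 10°, and the goblet at (315,150). The side view agrees. Next I'll measure these.

```bash
cat >> h.py <<'E'
def load(tag):
    z=np.load(f'pics/{tag}.npz'); s=json.loads(str(z['s'])); P=z['P']
    if tag.startswith('wrist'):
        from scipy.spatial.transform import Rotation as R
        T=np.eye(4);T[:3,:3]=R.from_euler('xyz',s['orientation']).as_matrix();T[:3,3]=s['tcp_pos'];P=T@P
    return z['im'],z['d'],z['K'],P,s
def cloud(d,K,P):
    v,u=np.mgrid[:d.shape[0],:d.shape[1]]
    p=np.stack([(u-K[0,2])/K[0,0]*d,(v-K[1,2])/K[1,1]*d,d],-1)
    w=p@P[:3,:3].T+P[:3,3]; w[d==0]=np.nan; return w
def ray(u,v,z,K,P):
    r=P[:3,:3]@np.array([(u-K[0,2])/K[0,0],(v-K[1,2])/K[1,1],1.]); c=P[:3,3]; return c+r*(z-c[2])/r[2]
E
python3 - <<'E'
from h import *
im,d,K,P,s=load('top0'); w=cloud(d,K,P)
print('table z',np.nanmedian(w[340:360,200:330,2]),'black',w[270,40],w[220,60])
print('goblet top',w[150,315])
for (u,v) in [(215,278),(170,278),(260,279),(165,242),(272,315),(400,330),(380,255),(468,232),(390,312),(480,292),(430,225),(430,290),(460,217),(365,300)]: print((u,v),np.round(w[v,u],4))
c=im[120:350,130:530]; cv2.imwrite('pics/c0.png',cv2.resize(c,None,fx=2,fy=2,interpolation=cv2.INTER_CUBIC)[:,:,::-1])
# height colour map
z=np.nan_to_num(w[120:350,130:530,2]); cv2.imwrite('pics/z0.png',cv2.resize(cv2.applyColorMap(np.uint8(np.clip(z/0.13,0,1)*255),cv2.COLORMAP_JET),None,fx=2,fy=2,interpolation=cv2.INTER_NEAREST))
E
```

```text
table z -7.077132209920567e-05 black [0.56556099 0.50902517 0.05622551] [0.64582383 0.47649431 0.05929636]
goblet top [0.75908013 0.0586161  0.03364834]
(215, 278) [0.5456 0.2193 0.1031]
(170, 278) [0.5474 0.2877 0.1051]
(260, 279) [0.5423 0.15   0.1052]
(165, 242) [0.6074 0.3131 0.0368]
(272, 315) [0.4823 0.1365 0.0451]
(400, 330) [ 0.4473 -0.0813  0.0032]
(380, 255) [ 0.5765 -0.0447  0.048 ]
(468, 232) [ 0.612  -0.197   0.0379]
(390, 312) [ 0.4814 -0.0594  0.0396]
(480, 292) [ 0.5105 -0.2122  0.0392]
(430, 225) [ 0.6222 -0.124   0.0749]
(430, 290) [ 0.5155 -0.1314  0.0241]
(460, 217) [ 0.6341 -0.1733  0.0757]
(365, 300) [ 0.5004 -0.0224  0.0019]
```

View pics/c0.png

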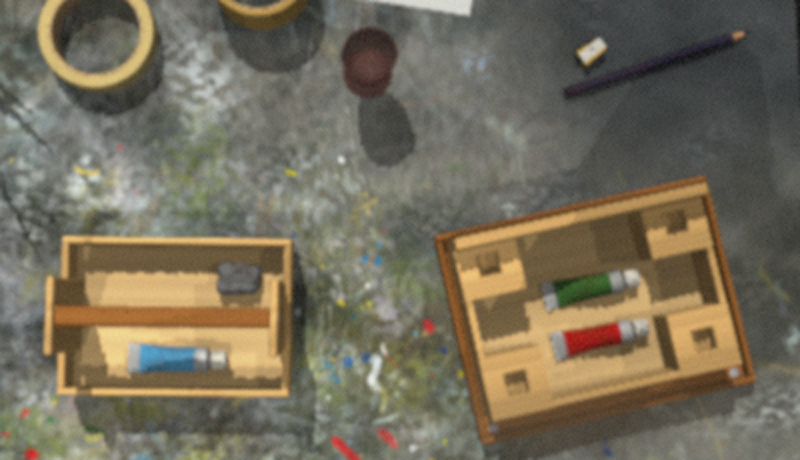

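View pics/z0.png

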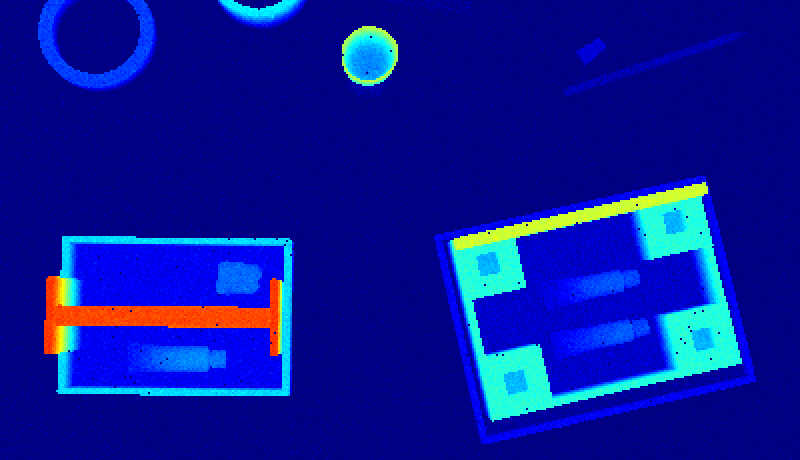

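```bash
cat > meas.py <<'E'
from h import *
def rect(m,h,K,P):
    pts=np.argwhere(m); q=np.array([ray(u,v,h,K,P)[:2] for v,u in pts])
    r=cv2.minAreaRect((q*1000).astype(np.float32)); return np.round(r[0],1),np.round(r[1],1),round(r[2],2)
im,d,K,P,s=load('top0'); w=cloud(d,K,P); Z=w[...,2]
U,V=np.meshgrid(np.arange(640),np.arange(480))
A=(U>130)&(U<300)&(V>220)&(V<340); B=(U>330)&(U<520)&(V>200)&(V<350)
for n,R,lo,hi,h in [('wall',A,.037,.053,.045),('bar',A,.098,.112,.105),('deck',B,.049,.059,.054),('stop',B,.069,.083,.076),('rim',B,.010,.022,.016)]:
    m=R&(Z>lo)&(Z<hi); 
    m=cv2.morphologyEx(m.astype(np.uint8),cv2.MORPH_OPEN,np.ones((2,2)))>0 if n not in('rim',) else m
    nn,l,st,c=cv2.connectedComponentsWithStats(m.astype(np.uint8))
    if n in('bar','stop','wall'): m=l==1+np.argmax(st[1:,4])
    print(n,m.sum(),*rect(m,h,K,P),'meanZ',np.nanmedian(Z[m]))
# bar axis line fit from middle columns
m=A&(Z>.098)&(Z<.112)&(U>165)&(U<262)
q=np.array([ray(u,v,.105,K,P)[:2] for v,u in np.argwhere(m)])
f=cv2.fitLine((q*1000).astype(np.float32),cv2.DIST_L2,0,.01,.01).ravel();print('bar fit',f,'mean',q.mean(0),'yaw from y',np.degrees(np.arctan2(-f[0]*np.sign(f[1]),abs(f[1]))))
# sockets
dm=(B&(Z>.049)&(Z<.060)).astype(np.uint8)
cs,hi=cv2.findContours(dm,cv2.RETR_CCOMP,cv2.CHAIN_APPROX_NONE)
S=[]
for c,hh in zip(cs,hi[0]):
    if hh[3]>=0 and cv2.contourArea(c)>40:
        mk=np.zeros_like(dm); cv2.drawContours(mk,[c],-1,1,-1); mk&=(1-dm)
        v,u=np.argwhere(mk).mean(0); p=ray(u,v,.054,K,P); S.append(p); print('hole',u,v,mk.sum(),np.round(p*1000,1),'sd',np.sqrt(mk.sum())*.0165)
S=np.array(S)
if len(S)==4: print('centre',S.mean(0))
# goblet
g=(U>295)&(U<335)&(V>125)&(V<175)&(Z>.06)&(Z<.085); print('goblet',np.nanmean(w[g],0))
E
python3 meas.py
```

```text
wall 1206 [544.7 223.7] [189.8 129.8] 88.42 meanZ 0.04372291043826948
bar 1463 [545.1 224.2] [178.6  58.4] 87.97 meanZ 0.10470865772494192
deck 3654 [ 542.5 -124.5] [142.2 212.2] 11.14 meanZ 0.05328248133599012
stop 795 [ 616.7 -109.4] [ 10.1 211.1] 11.2 meanZ 0.07481257701907612
rim 4465 [ 543.3 -129.3] [183.5 243.7] 11.21 meanZ 0.013134401239317639
bar fit [3.7252106e-02 9.9930590e-01 5.4588391e+02 2.2027399e+02] mean [0.54588389 0.22027398] yaw from y -2.1348825
hole 387.50877192982455 310.6929824561403 114 [484.7 -53.1  54. ] sd 0.17617179115851664
hole 481.1272727272727 289.1272727272727 110 [ 515.8 -209.4   54. ] sd 0.173053459948075
hole 373.7767857142857 251.51785714285714 112 [582.3 -33.8  54. ] sd 0.174619586530263
hole 466.8818181818182 230.5090909090909 110 [ 613.4 -190.2   54. ] sd 0.173053459948075
centre [ 0.54905464 -0.12164255  0.054     ]
goblet [0.75911639 0.05939046 0.06828517]
```

Scale checks pass: sockets are 159.4 and 99.5 mm apart, the walls 189.8 x 129.8, and the bar top is at 0.105. The base is turned about +11.2° and the tote about −2°. Now a closer wrist view of the base on the way over.

```bash
cat > go.py <<'E'
import sys; from h import *
from scipy.spatial.transform import Rotation as R
# usage go.py x y z(mm) yaw(deg)
def rel(t,yaw,s=None):
    s=s or env.sense(); Rc=R.from_euler('xyz',s['orientation'])
    Rt=R.from_euler('xyz',[np.pi,0,np.radians(yaw)])
    tr=Rc.inv().apply(np.array(t)-s['tcp_pos']); rv=(Rc.inv()*Rt).as_rotvec(degrees=True)
    return tr,rv
if __name__=='__main__':
    a=[float(v) for v in sys.argv[1:]]
    tr,rv=rel(np.array(a[:3])/1000,a[3]); print('travel',np.round(tr,4).tolist(),'rot',np.round(rv,2).tolist(), env.sense()['t'])
E
python3 go.py 545 -125 250 101.2
```

```text
travel [0.4884, -0.3025, -0.0189] rot [-0.05, -0.07, -84.99] 0.15
```

Emit:
arm_command(motion=[{"rot": [0,0,-8.5],"travel": [0.042,-0.026,-0.0189],"fingers": 0},{"rot": [0,0,-17],"travel": [0.084,-0.052,-0.0189],"fingers": 0},{"rot": [0,0,-25.5],"travel": [0.126,-0.078,-0.0189],"fingers": 0},{"rot": [0,0,-34],"travel": [0.168,-0.104,-0.0189],"fingers": 0},{"rot": [0,0,-42.5],"travel": [0.21,-0.13,-0.0189],"fingers": 0}])

```text
t: 0.65
tcp_pos: [0.3265, -0.3672, 0.2501]
orientation: [3.142, -0.0, 1.03]
force: [1.1, -0.5, 0.2]
grip_width: 0.999
```

```bash
python3 go.py 545 -125 250 101.2
```

```text
travel [0.3201, 0.0627, 0.0001] rot [0.0, -0.0, -42.18] 0.65
```

Emit:
arm_command(motion=[{"rot": [0,0,-8.4],"travel": [0.048,0.009,0],"fingers": 0},{"rot": [0,0,-16.8],"travel": [0.096,0.018,0],"fingers": 0},{"rot": [0,0,-25.2],"travel": [0.144,0.027,0],"fingers": 0},{"rot": [0,0,-33.8],"travel": [0.192,0.036,0],"fingers": 0},{"rot": [0,0,-42.2],"travel": [0.24,0.047,0],"fingers": 0}])

```text
t: 1.15
tcp_pos: [0.4914, -0.1864, 0.2502]
orientation: [-3.142, 0.0, 1.767]
force: [0.9, -0.6, 1.2]
grip_width: 0.999
```

```bash
python3 go.py 545 -125 250 101.2
```

```text
travel [0.0497, 0.0646, 0.0001] rot [-0.0, 0.01, 0.06] 1.15
```

Emit:
arm_command(motion=[{"rot": [0,0,0],"travel": [0.025,0.032,0],"fingers": 0},{"rot": [0,0,0],"travel": [0.04,0.052,0],"fingers": 0},{"rot": [0,0,0],"travel": [0.05,0.065,0],"fingers": 0},{"rot": [0,0,0],"travel": [0.05,0.065,0],"fingers": 0},{"rot": [0,0,0],"travel": [0.05,0.065,0],"fingers": 0}])

```text
t: 1.65
tcp_pos: [0.5444, -0.1273, 0.2499]
orientation: [-3.141, -0.0, 1.761]
force: [-0.2, -0.5, 0.9]
grip_width: 0.997
```

```bash
python3 - <<'E'
from h import *
im,d,m,s=grab('wrist','wrist1'); print(s['tcp_pos'],s['orientation'],s['joint_velocities'],s['q'])
im,d,K,P,s=load('wrist1'); w=cloud(d,K,P); Z=w[...,2]
z=np.nan_to_num(Z); cv2.imwrite('pics/z1.png',cv2.applyColorMap(np.uint8(np.clip(z/0.13,0,1)*255),cv2.COLORMAP_JET))
E
```

```text
[ 0.54439992 -0.12729835  0.24985766] [-3.14059179e+00 -1.74922854e-05  1.76122259e+00] [-0.02207759 -0.01001185  0.00530665 -0.00039609  0.00045444 -0.0003155 ] [-4.41660787e-01  1.30449417e-01  1.62624055e+00 -5.87255823e-04
  1.38572054e+00 -6.31978754e-01]
```

View pics/wrist1.png

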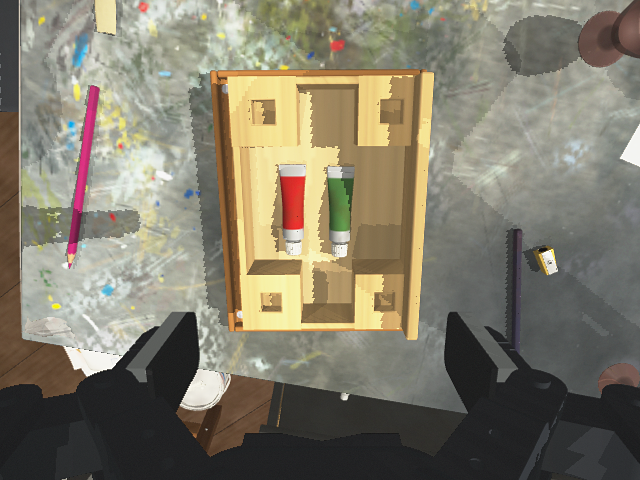

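View pics/z1.png

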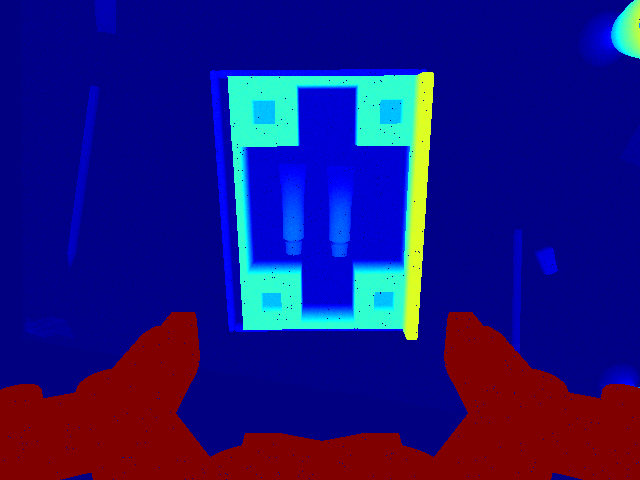

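The wrist view shows the whole base: sockets at (264,112), (391,112), (271,300) and (384,300), with the stop strip along u≈415–430. Measuring from it.

```bash
cat > meas2.py <<'E'
import sys; from h import *
im,d,K,P,s=load(sys.argv[1]); w=cloud(d,K,P); Z=w[...,2]
U,V=np.meshgrid(np.arange(640),np.arange(480)); B=(U>200)&(U<450)&(V>50)&(V<345)
print('deck z',np.nanmedian(Z[B&(Z>.048)&(Z<.06)]),'stop z',np.nanmedian(Z[B&(Z>.07)&(Z<.08)]),'table',np.nanmedian(Z[400:420,560:] if 0 else Z[150:300,150:180]))
dm=cv2.medianBlur((B&(Z>.047)&(Z<.062)).astype(np.uint8),3)
cs,hi=cv2.findContours(dm,cv2.RETR_CCOMP,cv2.CHAIN_APPROX_NONE); S=[]
for c,hh in zip(cs,hi[0]):
    if hh[3]>=0 and cv2.contourArea(c)>100:
        mk=np.zeros_like(dm); cv2.drawContours(mk,[c],-1,1,-1); mk&=(1-dm)
        pts=np.array([ray(u,v,.054,K,P)[:2] for v,u in np.argwhere(mk)])
        r=cv2.minAreaRect((pts*1000).astype(np.float32)); S.append(r[0]); print('hole',mk.sum(),np.round(r[0],1),np.round(r[1],1),np.round(pts.mean(0)*1000,1))
S=np.array(S); print('centre',S.mean(0))
m=B&(Z>.070)&(Z<.083); m=cv2.medianBlur(m.astype(np.uint8),5)>0
pts=np.array([ray(u,v,.076,K,P)[:2] for v,u in np.argwhere(m)]); r=cv2.minAreaRect((pts*1000).astype(np.float32)); print('stop',r)
m=B&(Z>.048)&(Z<.06); m=cv2.medianBlur(m.astype(np.uint8),5)>0
pts=np.array([ray(u,v,.054,K,P)[:2] for v,u in np.argwhere(m)]); r=cv2.minAreaRect((pts*1000).astype(np.float32)); print('deck',r)
E
python3 meas2.py wrist1; python3 go.py 545 150 250 88
```

```text
deck z 0.05504264635678205 stop z 0.07675360201202 table 0.00110682702506254
hole 288 [ 513.8 -211.9] [16.9 14.3] [ 513.7 -211.5]
hole 300 [ 610.6 -192.2] [16.6 14.3] [ 610.5 -192.2]
hole 510 [579.9 -37.3] [16.8 17.1] [579.8 -37.1]
hole 496 [482.8 -56. ] [16.7 17.1] [482.9 -56.2]
hole 26490 [ 545.  -124.1] [134.3 196.3] [ 544.5 -119.1]
centre [ 546.43163452 -124.27589264]
stop ((615.7944946289062, -111.10232543945312), (11.158646583557129, 210.60598754882812), 11.232219696044922)
deck ((542.683837890625, -125.99781799316406), (143.6115264892578, 212.6585235595703), 11.262405395507812)
travel [0.2726, 0.0531, -0.0001] rot [-0.05, 0.01, 12.86] 1.7
```

Emit:
arm_command(motion=[{"rot": [0,0,3.2],"travel": [0.045,0.009,0],"fingers": 0},{"rot": [0,0,6.4],"travel": [0.09,0.018,0],"fingers": 0},{"rot": [0,0,9.6],"travel": [0.135,0.027,0],"fingers": 0},{"rot": [0,0,12.9],"travel": [0.18,0.036,0],"fingers": 0},{"rot": [0,0,12.9],"travel": [0.225,0.044,0],"fingers": 0}])

```text
t: 2.2
tcp_pos: [0.5452, 0.1024, 0.2505]
orientation: [3.141, 0.0, 1.532]
force: [1.0, -0.1, -0.1]
grip_width: 0.997
```

```bash
python3 go.py 545 220 250 88
```

```text
travel [0.1175, -0.0048, 0.0004] rot [0.03, 0.02, -0.24] 2.2
```

Emit:
arm_command(motion=[{"rot": [0,0,0],"travel": [0.04,-0.002,0],"fingers": 0},{"rot": [0,0,0],"travel": [0.08,-0.004,0],"fingers": 0},{"rot": [0,0,0],"travel": [0.112,-0.005,0],"fingers": 0},{"rot": [0,0,0],"travel": [0.112,-0.005,0],"fingers": 0},{"rot": [0,0,0],"travel": [0.112,-0.005,0],"fingers": 0}])

```text
t: 2.7
tcp_pos: [0.5444, 0.2137, 0.2501]
orientation: [-3.141, 0.001, 1.536]
force: [-0.4, 0.5, -0.2]
grip_width: 0.999
```

```bash
cat > meas3.py <<'E'
import sys; from h import *
tag=sys.argv[1]
im,d,m,s=grab('wrist',tag); print(s['t'],s['tcp_pos'],np.degrees(s['orientation']),s['joint_velocities'].round(3))
im,d,K,P,s=load(tag); w=cloud(d,K,P); Z=w[...,2]
z=np.nan_to_num(Z); cv2.imwrite(f'pics/z_{tag}.png',cv2.applyColorMap(np.uint8(np.clip(z/0.13,0,1)*255),cv2.COLORMAP_JET))
E
python3 meas3.py wrist2
```

```text
2.7 [0.54437347 0.21365045 0.25011557] [-1.79991058e+02  3.82951827e-02  8.80041073e+01] [-0.027 -0.004  0.007 -0.003 -0.001 -0.002]
```

View pics/wrist2.png

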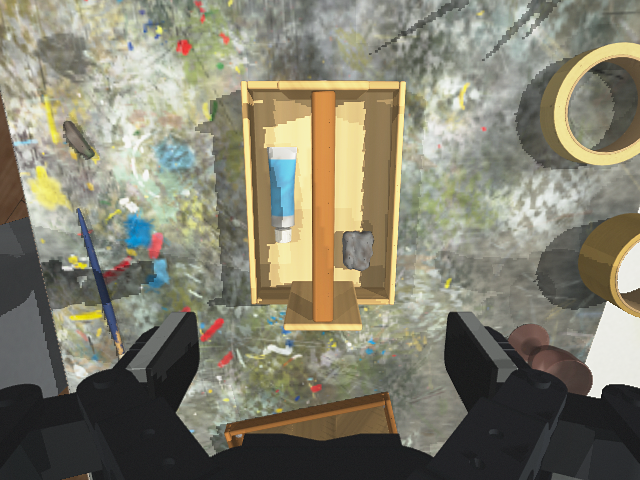

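View pics/z_wrist2.png

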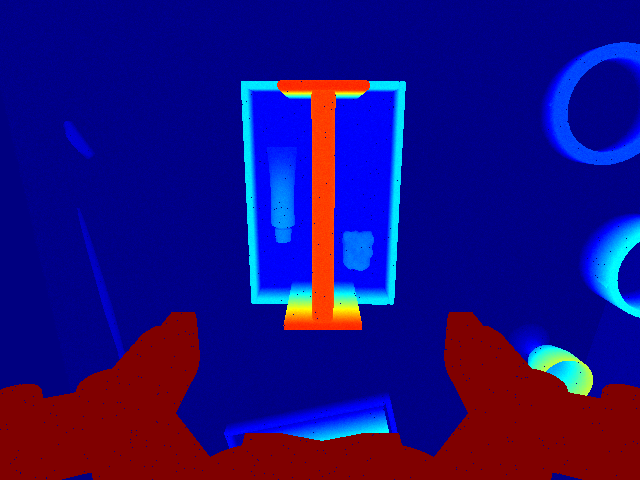

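The tote is whole in view: walls u 242–405, bar u 312–335, end boards at v 85 and 325, with the tube at (283,195) and the eraser at (358,250).

```bash
python3 - <<'E'
from h import *
im,d,K,P,s=load('wrist2'); w=cloud(d,K,P); Z=w[...,2]
U,V=np.meshgrid(np.arange(640),np.arange(480)); A=(U>225)&(U<420)&(V>60)&(V<345)
def pr(m,h): return np.array([ray(u,v,h,K,P)[:2] for v,u in np.argwhere(m)])*1000
m=cv2.medianBlur((A&(Z>.040)&(Z<.052)).astype(np.uint8),3)>0; m[(U>275)&(U<370)&(V>275)|(U>270)&(U<375)&(V<105)]=0
print('wall z',np.median(Z[m]),cv2.minAreaRect(pr(m,.045).astype(np.float32)))
m=cv2.medianBlur((A&(Z>.100)&(Z<.112)).astype(np.uint8),3)>0
print('handle z',np.median(Z[m]),cv2.minAreaRect(pr(m,.105).astype(np.float32)))
b=m&(V>110)&(V<300); q=pr(b,.105); f=cv2.fitLine(q.astype(np.float32),cv2.DIST_L2,0,.01,.01).ravel(); print('bar',f,np.degrees(np.arctan2(f[0],f[1])))
# end boards pixels y extents
f1=pr(m&(U<305),.105);
print('boards y',f1[f1[:,1]>220].min(0),f1[f1[:,1]>220].max(0),f1[f1[:,1]<220].min(0),f1[f1[:,1]<220].max(0))
m=A&(Z>.055); 
E
```

```text
wall z nan ((543.9500122070312, 223.35321044921875), (189.5364532470703, 129.863037109375), 87.94020080566406)
handle z nan ((544.1416625976562, 223.37448120117188), (178.30067443847656, 60.01789855957031), 88.05327606201172)
bar [3.6865655e-02 9.9932021e-01 5.4421490e+02 2.2982758e+02] 2.112725
boards y [517.05430304 306.78519811] [534.82190243 313.42288097] [511.37608553 134.76708318] [527.0380333  143.61317724]
```

```bash
python3 go.py 544 223.4 130 87.95
```

```text
travel [0.0104, -0.0009, 0.1201] rot [-0.01, 0.04, -0.01] 2.75
```

Emit:
arm_command(motion=[{"rot": [0,0,0],"travel": [0.008,0,0.04],"fingers": 0},{"rot": [0,0,0],"travel": [0.009,0,0.08],"fingers": 0},{"rot": [0,0,0],"travel": [0.009,0,0.11],"fingers": 0},{"rot": [0,0,0],"travel": [0.009,0,0.12],"fingers": 0},{"rot": [0,0,0],"travel": [0.009,0,0.12],"fingers": 0}])

```text
t: 3.25
tcp_pos: [0.5441, 0.2218, 0.1289]
orientation: [-3.139, 0.001, 1.534]
force: [-0.4, 1.0, -0.5]
grip_width: 0.999
```

```bash
python3 go.py 544 223.4 76 87.95
```

```text
travel [0.0016, 0.0, 0.0529] rot [-0.18, 0.05, -0.06] 3.25
```

Emit:
arm_command(motion=[{"rot": [0,0,0],"travel": [0.001,0,0.02],"fingers": 0},{"rot": [0,0,0],"travel": [0.001,0,0.04],"fingers": 0},{"rot": [0,0,0],"travel": [0.001,0,0.053],"fingers": 0},{"rot": [0,0,0],"travel": [0.001,0,0.053],"fingers": 0},{"rot": [0,0,0],"travel": [0.001,0,0.053],"fingers": 0}])

```text
t: 3.75
tcp_pos: [0.5457, 0.2244, 0.0784]
orientation: [3.14, -0.0, 1.536]
force: [0.1, -0.5, -0.3]
grip_width: 1.004
```

```bash
python3 go.py 544 223.4 76 87.95; python3 -c "
from h import *
s=env.sense();print(s['tcp_pos'],s['orientation'],s['force'],s['q'])"
```

```text
travel [-0.001, -0.0016, 0.0024] rot [0.09, -0.02, 0.03] 3.75
[0.54566122 0.22436488 0.07843521] [ 3.14009899e+00 -3.18311288e-04  1.53559820e+00] [ 0.12984888 -0.5161636  -0.27701418] [ 1.89102790e-01  3.90437589e-01  1.67935948e+00 -2.49513077e-05
  1.07026854e+00  2.24313113e-01]
```

Emit:
arm_command(motion=[{"rot": [0,0,0],"travel": [0,-0.001,0.002],"fingers": 0.4},{"rot": [0,0,0],"travel": [0,-0.001,0.002],"fingers": 0.6},{"rot": [0,0,0],"travel": [0,-0.001,0.002],"fingers": 0.7},{"rot": [0,0,0],"travel": [0,-0.001,0.002],"fingers": 0.75},{"rot": [0,0,0],"travel": [0,-0.001,0.002],"fingers": 0.8}])

```text
t: 4.25
tcp_pos: [0.5443, 0.2246, 0.0756]
orientation: [3.14, -0.0, 1.536]
force: [1.3, 0.2, 0.3]
grip_width: 0.202
```

Emit:
arm_command(motion=[{"rot": [0,0,0],"travel": [0,0,0],"fingers": 0.85},{"rot": [0,0,0],"travel": [0,0,0],"fingers": 1},{"rot": [0,0,0],"travel": [0,0,0],"fingers": 1},{"rot": [0,0,0],"travel": [0,0,0],"fingers": 1},{"rot": [0,0,0],"travel": [0,0,0],"fingers": 1}])

```text
t: 4.75
tcp_pos: [0.5445, 0.2246, 0.0757]
orientation: [3.14, -0.0, 1.536]
force: [2.7, -0.3, 2.4]
grip_width: 0.182
```

```bash
python3 go.py 544 223.4 76 87.95; python3 -c "
from h import *
s=env.sense();print(s['tcp_pos'],s['orientation'],s['force'],s['torque'],s['grip_width'])"
```

```text
travel [-0.0012, -0.0004, -0.0003] rot [0.09, -0.02, 0.05] 4.75
[0.54449048 0.22458122 0.07567384] [ 3.14003932e+00 -3.22169392e-04  1.53588991e+00] [ 2.66445863 -0.33846532  2.42356136] [-0.02211407 -0.60658288 -0.01436206] 0.18227198967223623
```

Gripped (opening ≈15.5 mm, bar 16 mm). Now lifting.

Emit:
arm_command(motion=[{"rot": [0,0,0],"travel": [0,0,-0.002],"fingers": 1},{"rot": [0,0,0],"travel": [0,0,-0.006],"fingers": 1},{"rot": [0,0,0],"travel": [0,0,-0.013],"fingers": 1},{"rot": [0,0,0],"travel": [0,0,-0.022],"fingers": 1},{"rot": [0,0,0],"travel": [0,0,-0.032],"fingers": 1}])

```text
t: 5.25
tcp_pos: [0.5433, 0.2245, 0.1076]
orientation: [-3.141, 0.0, 1.536]
force: [-0.1, 0.4, -4.6]
grip_width: 0.176
```

Emit:
arm_command(motion=[{"rot": [0,0,0],"travel": [0,0,-0.014],"fingers": 1},{"rot": [0,0,0],"travel": [0,0,-0.03],"fingers": 1},{"rot": [0,0,0],"travel": [0,0,-0.048],"fingers": 1},{"rot": [0,0,0],"travel": [0,0,-0.062],"fingers": 1},{"rot": [0,0,0],"travel": [0,0,-0.068],"fingers": 1}])

```text
t: 5.75
tcp_pos: [0.5449, 0.2247, 0.1779]
orientation: [3.138, -0.001, 1.536]
force: [0.2, 0.7, -5.4]
grip_width: 0.175
```

```bash
python3 - <<'E'
from h import *
for n in ['side','wrist']: grab(n,n+'3')
s=env.sense();print(s['t'],s['tcp_pos'],s['orientation'],s['force'],s['torque'],s['grip_width'])
E
```

```text
5.85 [0.54447071 0.22464206 0.17668046] [ 3.13917759e+00 -5.81968615e-04  1.53591434e+00] [-0.42197669 -0.57873128 -4.86020705] [0.01346795 0.00817705 0.00065083] 0.17665349273036493
```

View pics/side3.png

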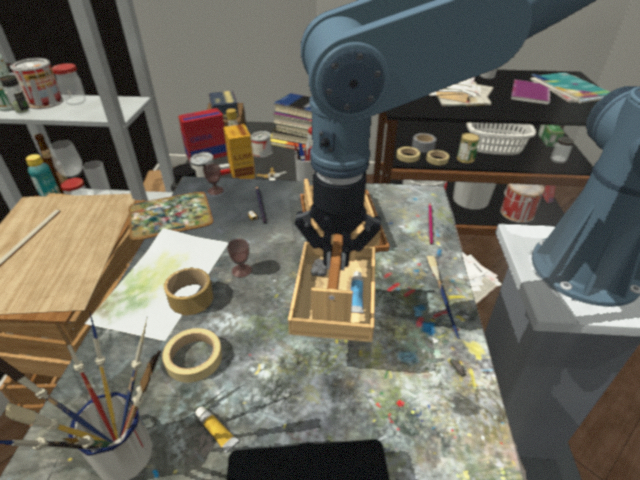

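View pics/wrist3.png

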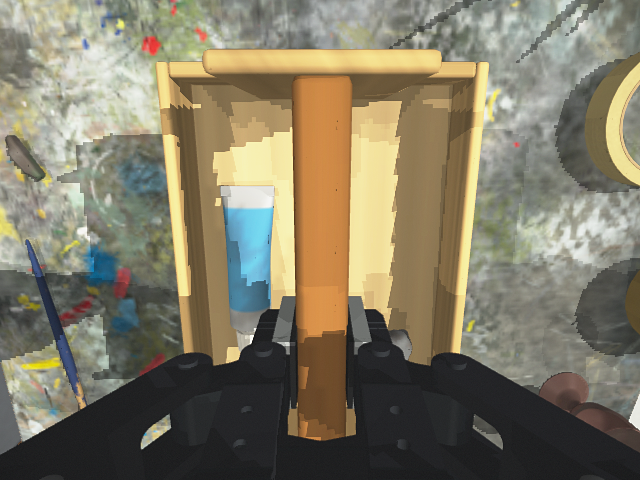

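The tote is held off the table with both items in it. Now its pose in the hand.

```bash
cat > inhand.py <<'E'
import sys; from h import *
z=np.load(f'pics/{sys.argv[1]}.npz'); d=z['d'];K=z['K'];P=z['P']; w=cloud(d,K,P)*1000 # tool coords mm
X,Y,Z=w[...,0],w[...,1],w[...,2]
U,V=np.meshgrid(np.arange(640),np.arange(480))
# bar top
m=(U>300)&(U<345)&(V>90)&(V<280)&(Z>-45)&(Z<-10)
A=np.c_[X[m],Y[m],np.ones(m.sum())]; c=np.linalg.lstsq(A,Z[m],rcond=None)[0]; print('bar top z plane',c,'std',(A@c-Z[m]).std())
# bar edges in tool y per row
for v in (110,150,200,250):
    r=(np.abs(Z[v]-c[2])<5)&(U[v]>270)&(U[v]<370); print(v,'bar y',Y[v][r].min(),Y[v][r].max(),'x',X[v][r].mean())
# far end board top
m=(V<80)&(U>215)&(U<430)&(np.abs(Z-c[2])<6); print('board x',np.percentile(X[m],[1,50,99]),'y',np.percentile(Y[m],[1,99]),'z',np.median(Z[m]))
m=(V>55)&(V<330)&(Z>22)&(Z<52)&(np.abs(Y)>50)&(np.abs(Y)<70)
for sgn in(-1,1):
    k=m&(Y*sgn>0); k&=(np.abs(Z-np.percentile(Z[k],5))<4); A=np.c_[X[k],np.ones(k.sum())]; print('wall',sgn,'n',k.sum(),'Z',np.median(Z[k]),'slope',np.linalg.lstsq(A,Z[k],rcond=None)[0],'Y',np.percentile(Y[k],[2,98]),'Xmax',np.percentile(X[k],99.5))
E
python3 inhand.py wrist3
```

```text
bar top z plane [-2.20682191e-03  1.22644427e-02 -3.03382693e+01] std 0.623557310571113
110 bar y -9.337366632231044 6.275560161637945 x 73.28213888066787
150 bar y -9.291657513322226 6.212763975803445 x 63.138635458004785
200 bar y -9.243488996649747 6.164731209529171 x 49.70398194269649
250 bar y -9.19231489496198 6.210891985688875 x 35.29505860403404
board x [81.01907438 84.15056935 87.68873108] y [-27.30228045  24.72977078] z -32.55831813857038
wall -1 n 4012 Z 29.807502123945106 slope [-1.88504333e-03  3.00188448e+01] Y [-66.00140492 -51.69727888] Xmax 93.78570776196722
wall 1 n 3877 Z 29.786363890028948 slope [-1.20639546e-03  2.99845589e+01] Y [51.83341715 63.06272043] Xmax 93.34405009079882
```

```bash
python3 go.py 545 -123.3 177 101.2
```

```text
travel [-0.3477, 0.0127, -0.0005] rot [0.14, -0.02, -13.2] 5.85
```

Emit:
arm_command(motion=[{"rot": [0,0,0],"travel": [-0.004,0,0],"fingers": 1},{"rot": [0,0,0],"travel": [-0.012,0,0],"fingers": 1},{"rot": [0,0,-0.6],"travel": [-0.024,0.001,0],"fingers": 1},{"rot": [0,0,-1.6],"travel": [-0.04,0.001,0],"fingers": 1},{"rot": [0,0,-3],"travel": [-0.06,0.002,0],"fingers": 1}])

```text
t: 6.35
tcp_pos: [0.5428, 0.1636, 0.1741]
orientation: [-3.14, 0.0, 1.59]
force: [0.3, -0.8, -4.5]
grip_width: 0.175
```

```bash
python3 go.py 545 -123.3 177 101.2
```

```text
travel [-0.2869, -0.0033, -0.0029] rot [-0.12, -0.0, -10.12] 6.35
```

Emit:
arm_command(motion=[{"rot": [0,0,-1.6],"travel": [-0.022,0,-0.001],"fingers": 1},{"rot": [0,0,-3.2],"travel": [-0.046,0,-0.001],"fingers": 1},{"rot": [0,0,-4.8],"travel": [-0.072,-0.001,-0.002],"fingers": 1},{"rot": [0,0,-6.2],"travel": [-0.098,-0.001,-0.002],"fingers": 1},{"rot": [0,0,-7.6],"travel": [-0.124,-0.001,-0.002],"fingers": 1}])

```text
t: 6.85
tcp_pos: [0.544, 0.0389, 0.1763]
orientation: [-3.14, -0.0, 1.722]
force: [0.0, 0.6, -5.5]
grip_width: 0.178
```

```bash
python3 go.py 545 -123.3 177 101.2
```

```text
travel [-0.1605, -0.0234, -0.0007] rot [-0.1, -0.02, -2.55] 6.85
```

Emit:
arm_command(motion=[{"rot": [0,0,-1],"travel": [-0.024,-0.004,0],"fingers": 1},{"rot": [0,0,-1.8],"travel": [-0.047,-0.007,0],"fingers": 1},{"rot": [0,0,-2.3],"travel": [-0.068,-0.01,0],"fingers": 1},{"rot": [0,0,-2.5],"travel": [-0.087,-0.013,0],"fingers": 1},{"rot": [0,0,-2.5],"travel": [-0.104,-0.016,0],"fingers": 1}])

```text
t: 7.35
tcp_pos: [0.5437, -0.0663, 0.1762]
orientation: [-3.14, -0.001, 1.764]
force: [0.2, 0.1, -4.8]
grip_width: 0.177
```

```bash
python3 go.py 545 -123.3 177 101.2
```

```text
travel [-0.0562, -0.0096, -0.0008] rot [-0.1, -0.03, -0.14] 7.35
```

Emit:
arm_command(motion=[{"rot": [0,0,0],"travel": [-0.016,-0.003,0],"fingers": 1},{"rot": [0,0,0],"travel": [-0.03,-0.005,0],"fingers": 1},{"rot": [0,0,0],"travel": [-0.042,-0.007,0],"fingers": 1},{"rot": [0,0,-0.1],"travel": [-0.051,-0.009,0],"fingers": 1},{"rot": [0,0,-0.1],"travel": [-0.055,-0.01,0],"fingers": 1}])

```text
t: 7.85
tcp_pos: [0.5454, -0.1215, 0.1771]
orientation: [-3.142, 0.0, 1.766]
force: [-0.5, 1.2, -5.0]
grip_width: 0.177
```

Emit:
arm_command(motion=[{"rot": [0,0,0],"travel": [0,0,0.006],"fingers": 1},{"rot": [0,0,0],"travel": [0,0,0.014],"fingers": 1},{"rot": [0,0,0],"travel": [0,0,0.02],"fingers": 1},{"rot": [0,0,0],"travel": [0,0,0.022],"fingers": 1},{"rot": [0,0,0],"travel": [0,0,0.022],"fingers": 1}])

```text
t: 8.35
tcp_pos: [0.5449, -0.1201, 0.1544]
orientation: [-3.14, -0.001, 1.767]
force: [0.2, -0.6, -5.7]
grip_width: 0.176
```

```bash
python3 - <<'E'
from h import *
for n in ['wrist','side','top']: grab(n,n+'4')
s=env.sense();print(s['t'],s['tcp_pos'],np.degrees(s['orientation']),s['force'],s['torque'],s['q'],s['joint_velocities'])
E
```

```text
8.5 [ 0.5455976  -0.12061909  0.15545929] [1.79976254e+02 1.67539744e-02 1.01216454e+02] [-0.23305983 -0.56145286 -6.33274578] [ 0.0353605  -0.03067521 -0.02594596] [-4.29994041e-01  2.24539798e-01  1.71731609e+00  6.15835684e-06
  1.19922959e+00 -6.25760395e-01] [-2.11222686e-03 -2.64386386e-03 -2.89055411e-03 -6.41467835e-05
 -2.30413261e-04  2.82832282e-05]
```

View pics/wrist4.png

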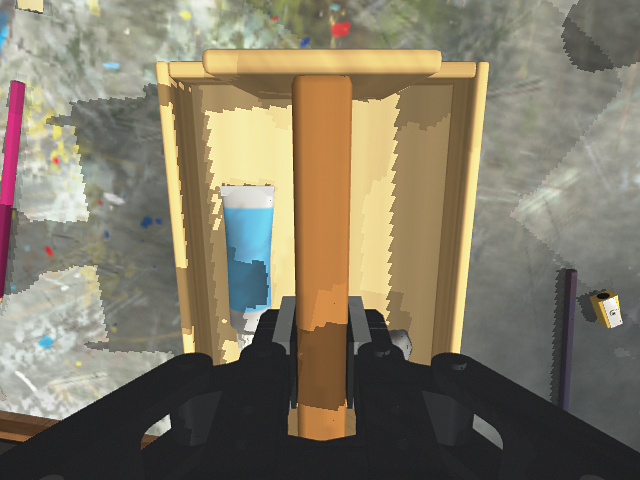

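View pics/side4.png

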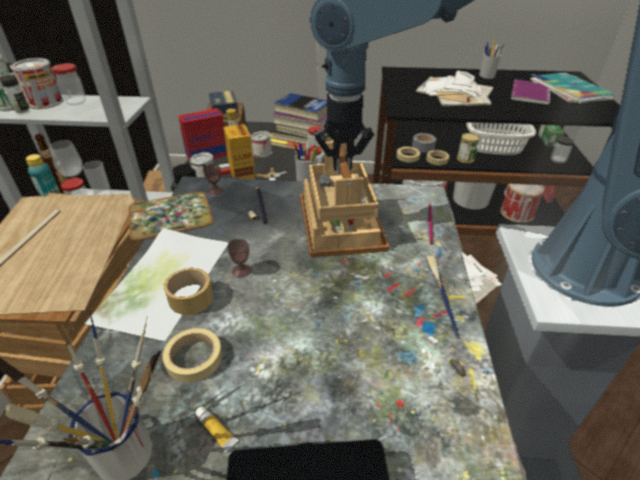

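```bash
cat > b.py <<'E'
# current TCP in base frame relative to nominal seated pose (tool axes), averaged
import sys; from go import *
s=env.sense()
N=np.array([.54795,-.1227,.0757+.044]); R0=R.from_euler('xyz',[np.pi,0,np.radians(101.2)])
e=R0.inv().apply(s['tcp_pos']-N)*1000
f=R0.inv().apply(s['force'])
rv=(R0.inv()*R.from_euler('xyz',s['orientation'])).as_rotvec(degrees=True)
print('t %.2f'%s['t'],'off tool x(=by) %.2f y(=bx) %.2f  height above seat %.2f'%(e[0],e[1],-e[2]),'F tool',f.round(1),'M world',s['torque'].round(2),'rot',rv.round(2),'w',round(s['grip_width'],3))
E
python3 b.py
```

```text
t 8.50 off tool x(=by) 2.50 y(=bx) -1.90  height above seat 35.76 F tool [-0.5 -0.3  6.3] M world [ 0.04 -0.03 -0.03] rot [-0.02 -0.02 -0.02] w 0.172
```

Emit:
arm_command(motion=[{"rot": [0,0,0],"travel": [-0.001,-0.002,0.002],"fingers": 1},{"rot": [0,0,0],"travel": [-0.0025,-0.002,0.007],"fingers": 1},{"rot": [0,0,0],"travel": [-0.0025,-0.002,0.013],"fingers": 1},{"rot": [0,0,0],"travel": [-0.0025,-0.002,0.018],"fingers": 1},{"rot": [0,0,0],"travel": [-0.0025,-0.002,0.0195],"fingers": 1}])

```text
t: 9.0
tcp_pos: [0.5432, -0.1232, 0.1345]
orientation: [-3.14, -0.001, 1.766]
force: [0.0, 0.1, -5.9]
grip_width: 0.176
```

```bash
python3 b.py
```

```text
t 9.00 off tool x(=by) 0.42 y(=bx) -4.74  height above seat 14.83 F tool [0.1 0.  5.9] M world [ 0.01 -0.   -0.03] rot [0.09 0.06 0.  ] w 0.176
```

Emit:
arm_command(motion=[{"rot": [0,0,0],"travel": [0,0.001,0.001],"fingers": 1},{"rot": [0,0,0],"travel": [0,0.002,0.001],"fingers": 1},{"rot": [0,0,0],"travel": [0,0.003,0.001],"fingers": 1},{"rot": [0,0,0],"travel": [0,0.003,0.001],"fingers": 1}])

```text
t: 9.4
tcp_pos: [0.5472, -0.123, 0.135]
orientation: [3.141, 0.0, 1.766]
force: [-0.5, -0.9, -4.8]
grip_width: 0.174
```

```bash
python3 b.py
```

```text
t 9.40 off tool x(=by) -0.11 y(=bx) -0.78  height above seat 15.31 F tool [-0.8 -0.7  4.8] M world [ 0.02 -0.01 -0.03] rot [-0.03 -0.02 -0.01] w 0.174
```

Emit:
arm_command(motion=[{"rot": [0,0,0],"travel": [0,0.0005,0],"fingers": 1},{"rot": [0,0,0],"travel": [0,0.001,0],"fingers": 1},{"rot": [0,0,0],"travel": [0,0.001,0],"fingers": 1}])

```text
t: 9.7
tcp_pos: [0.5479, -0.1227, 0.1348]
orientation: [3.141, 0.0, 1.766]
force: [-0.3, -0.3, -5.8]
grip_width: 0.179
```

```bash
python3 b.py
```

```text
t 9.70 off tool x(=by) -0.01 y(=bx) -0.04  height above seat 15.10 F tool [-0.2 -0.4  5.8] M world [ 0.04 -0.02 -0.01] rot [-0.01 -0.01 -0.  ] w 0.179
```

Nominal offset, no contact yet. Continuing in 0.5 mm steps.

Emit:
arm_command(motion=[{"rot": [0,0,0],"travel": [0,0.0005,0],"fingers": 1},{"rot": [0,0,0],"travel": [0,0.0005,0],"fingers": 1},{"rot": [0,0,0],"travel": [0,0.001,0],"fingers": 1},{"rot": [0,0,0],"travel": [0,0.001,0],"fingers": 1}])

```text
t: 10.1
tcp_pos: [0.5488, -0.1225, 0.1347]
orientation: [-3.142, -0.0, 1.766]
force: [0.3, -0.2, -6.1]
grip_width: 0.175
```

```bash
python3 b.py
```

```text
t 10.10 off tool x(=by) -0.00 y(=bx) 0.88  height above seat 14.97 F tool [-0.3  0.2  6.1] M world [0.05 0.02 0.03] rot [0. 0. 0.] w 0.175
```

Emit:
arm_command(motion=[{"rot": [0,0,0],"travel": [0,0.0005,0],"fingers": 1},{"rot": [0,0,0],"travel": [0,0.0005,0],"fingers": 1}])

```text
t: 10.3
tcp_pos: [0.5492, -0.1224, 0.1346]
orientation: [-3.141, -0.0, 1.766]
force: [-1.0, -0.4, -4.8]
grip_width: 0.174
```

```bash
python3 b.py
```

```text
t 10.30 off tool x(=by) 0.01 y(=bx) 1.25  height above seat 14.93 F tool [-0.2 -1.   4.8] M world [-0.08  0.1   0.09] rot [ 0.02  0.   -0.01] w 0.174
```

Emit:
arm_command(motion=[{"rot": [0,0,0],"travel": [0,0.0005,0],"fingers": 1},{"rot": [0,0,0],"travel": [0,0.0005,0],"fingers": 1}])

```text
t: 10.5
tcp_pos: [0.5493, -0.1224, 0.1346]
orientation: [-3.14, -0.0, 1.766]
force: [-3.0, -0.9, -4.3]
grip_width: 0.178
```

```bash
python3 b.py
```

```text
t 10.50 off tool x(=by) 0.05 y(=bx) 1.40  height above seat 14.88 F tool [-0.3 -3.1  4.3] M world [-0.09  0.63  0.09] rot [ 0.07  0.01 -0.01] w 0.178
```

Light contact with the stop (3 N) at offset +1.2, which puts the socket centre at +0.2 and agrees with vision. Backing off, then descending gently.

Emit:
arm_command(motion=[{"rot": [0,0,0],"travel": [0,-0.0015,0],"fingers": 1},{"rot": [0,0,0],"travel": [0,-0.0015,0.001],"fingers": 1},{"rot": [0,0,0],"travel": [0,-0.0015,0.002],"fingers": 1},{"rot": [0,0,0],"travel": [0,-0.0015,0.003],"fingers": 1},{"rot": [0,0,0],"travel": [0,-0.0015,0.003],"fingers": 1}])

```text
t: 11.0
tcp_pos: [0.5483, -0.1225, 0.1315]
orientation: [-3.142, -0.0, 1.766]
force: [0.2, -0.7, -5.9]
grip_width: 0.178
```

```bash
python3 b.py; python3 - <<'E'
from h import *
grab('top','top5'); im=load('top5')[0]; cv2.imwrite('pics/c5.png',cv2.resize(im[190:350,330:530],None,fx=4,fy=4,interpolation=cv2.INTER_CUBIC)[:600,:,::-1])
grab('side','side5'); im=load('side5')[0]; cv2.imwrite('pics/d5.png',cv2.resize(im[130:270,270:420],None,fx=4,fy=4,interpolation=cv2.INTER_CUBIC)[:600,:,::-1])
E
```

```text
t 11.00 off tool x(=by) 0.11 y(=bx) 0.34  height above seat 11.77 F tool [-0.8  0.1  5.9] M world [ 0.08 -0.01  0.  ] rot [ 0.01  0.01 -0.  ] w 0.178
```

View pics/c5.png

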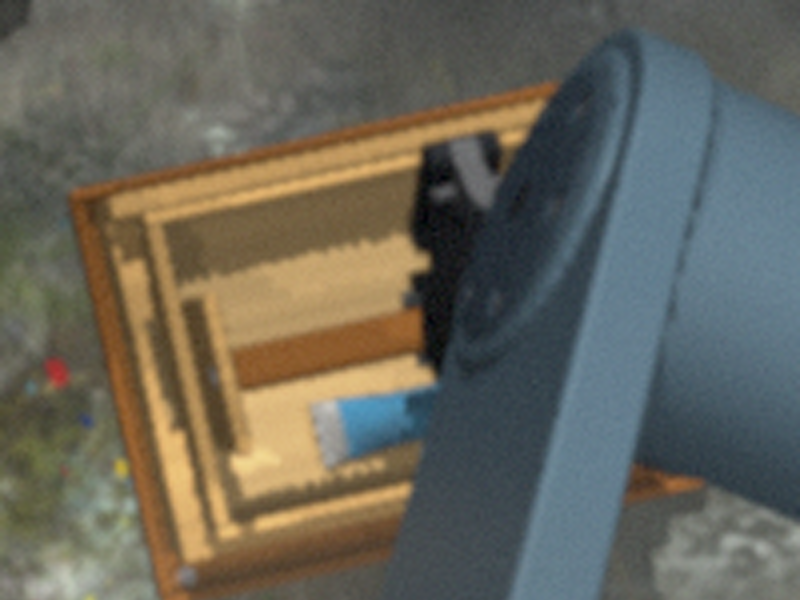

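View pics/d5.png

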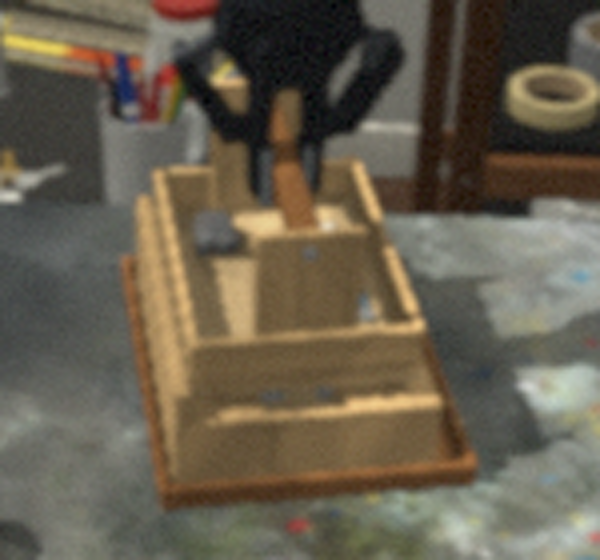

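The tote hovers just above the base, parallel to it, with a deck strip visible on the +y side. I'll measure that margin, which should be 11 mm.

```bash
python3 - <<'E'
from h import *
im,d,K,P,s=load('top5'); w=cloud(d,K,P); Z=w[...,2]
U,V=np.meshgrid(np.arange(640),np.arange(480)); B=(U>345)&(U<440)&(V>200)&(V<345)
a=np.radians(11.2); bx=np.array([np.cos(a),np.sin(a)]); by=np.array([-np.sin(a),np.cos(a)]); C=np.array([.5482,-.124])
def f(m,h):
    q=np.array([ray(u,v,h,K,P)[:2] for v,u in np.argwhere(m)])-C; return q@bx*1000,q@by*1000
wz=.054+.0018+.045
for n,lo,hi,h in[('deck',.050,.059,.054),('wall',wz-.006,wz+.004,wz),('stop',.071,.080,.076)]:
    m=cv2.medianBlur((B&(Z>lo)&(Z<hi)).astype(np.uint8),3)>0; x,y=f(m,h)
    # by outer edge for central bx band, per bin max
    e=[y[(x>i)&(x<i+4)].max() for i in range(-50,20,4) if ((x>i)&(x<i+4)).any()] if n!='stop' else []
    print(n,m.sum(),np.median(Z[m]),'outer by',np.median(e) if e else None,'bx range',np.percentile(x,[.5,99.5]))
E
```

```text
deck 674 0.05349104209371425 outer by 107.40300977272773 bx range [-74.66618534  65.99121279]
wall 742 nan outer by 98.24120043280033 bx range [-63.36159253  66.07563004]
stop 1243 nan outer by None bx range [-57.29282947  76.84380336]
```

Emit:
arm_command(motion=[{"rot": [0,0,0],"travel": [-0.0006,0,0.0005],"fingers": 1},{"rot": [0,0,0],"travel": [-0.0006,0,0.001],"fingers": 1},{"rot": [0,0,0],"travel": [-0.0006,0,0.0015],"fingers": 1},{"rot": [0,0,0],"travel": [-0.0006,0,0.002],"fingers": 1}])

```text
t: 11.5
tcp_pos: [0.5484, -0.1232, 0.1296]
orientation: [3.142, -0.0, 1.766]
force: [0.4, 0.4, -5.9]
grip_width: 0.179
```

```bash
python3 b.py
```

```text
t 11.50 off tool x(=by) -0.58 y(=bx) 0.35  height above seat 9.95 F tool [0.3 0.5 5.9] M world [-0.   -0.02 -0.04] rot [-0.  0. -0.] w 0.179
```

Emit:
arm_command(motion=[{"rot": [0,0,0],"travel": [0,0,0.0005],"fingers": 1},{"rot": [0,0,0],"travel": [0,0,0.001],"fingers": 1}])

```text
t: 11.7
tcp_pos: [0.5484, -0.1232, 0.1286]
orientation: [-3.142, -0.0, 1.766]
force: [0.4, -0.0, -5.2]
grip_width: 0.175
```

```bash
python3 b.py
```

```text
t 11.70 off tool x(=by) -0.58 y(=bx) 0.35  height above seat 8.93 F tool [-0.1  0.4  5.2] M world [ 0.06  0.03 -0.04] rot [ 0.  0. -0.] w 0.175
```

Emit:
arm_command(motion=[{"rot": [0,0,0],"travel": [0,0,0.0005],"fingers": 1},{"rot": [0,0,0],"travel": [0,0,0.001],"fingers": 1},{"rot": [0,0,0],"travel": [0,0,0.001],"fingers": 1}])

```text
t: 12.0
tcp_pos: [0.5483, -0.1232, 0.1276]
orientation: [-3.141, -0.0, 1.766]
force: [0.2, -0.7, -4.9]
grip_width: 0.178
```

```bash
python3 b.py
```

```text
t 12.00 off tool x(=by) -0.54 y(=bx) 0.29  height above seat 7.89 F tool [-0.7  0.   4.9] M world [ 0.03  0.   -0.04] rot [ 0.01  0.01 -0.  ] w 0.178
```

Emit:
arm_command(motion=[{"rot": [0,0,0],"travel": [0,0,0.0005],"fingers": 1},{"rot": [0,0,0],"travel": [0,0,0.001],"fingers": 1},{"rot": [0,0,0],"travel": [0,0,0.001],"fingers": 1}])

```text
t: 12.3
tcp_pos: [0.5483, -0.1232, 0.1266]
orientation: [-3.141, -0.0, 1.766]
force: [-0.3, -0.3, -4.7]
grip_width: 0.179
```

```bash
python3 b.py
```

```text
t 12.30 off tool x(=by) -0.55 y(=bx) 0.30  height above seat 6.89 F tool [-0.3 -0.3  4.7] M world [ 0.04 -0.01 -0.05] rot [ 0.01  0.01 -0.  ] w 0.179
```

The lugs are 3 mm into the sockets with no contact. I'll feel sideways in y before going further.

Emit:
arm_command(motion=[{"rot": [0,0,0],"travel": [-0.0005,0,0.001],"fingers": 1},{"rot": [0,0,0],"travel": [-0.001,0,0.001],"fingers": 1},{"rot": [0,0,0],"travel": [-0.001,0,0.001],"fingers": 1}])

```text
t: 12.6
tcp_pos: [0.5486, -0.1243, 0.1257]
orientation: [-3.142, -0.0, 1.766]
force: [-0.0, -0.6, -4.5]
grip_width: 0.176
```

```bash
python3 b.py
```

```text
t 12.60 off tool x(=by) -1.65 y(=bx) 0.34  height above seat 5.95 F tool [-0.6 -0.2  4.5] M world [ 0.01  0.03 -0.05] rot [ 0.  0. -0.] w 0.176
```

Emit:
arm_command(motion=[{"rot": [0,0,0],"travel": [-0.0005,0,0],"fingers": 1},{"rot": [0,0,0],"travel": [-0.0005,0,0],"fingers": 1}])

```text
t: 12.8
tcp_pos: [0.5487, -0.1247, 0.1257]
orientation: [3.142, 0.0, 1.766]
force: [0.4, -0.7, -6.1]
grip_width: 0.174
```

```bash
python3 b.py
```

```text
t 12.80 off tool x(=by) -2.16 y(=bx) 0.37  height above seat 6.01 F tool [-0.8  0.2  6.1] M world [-0.01 -0.01  0.02] rot [-0. -0. -0.] w 0.174
```

Emit:
arm_command(motion=[{"rot": [0,0,0],"travel": [-0.0005,0,0],"fingers": 1},{"rot": [0,0,0],"travel": [-0.0005,0,0],"fingers": 1}])

```text
t: 13.0
tcp_pos: [0.5488, -0.1252, 0.1257]
orientation: [3.142, 0.0, 1.766]
force: [-0.9, 1.3, -5.4]
grip_width: 0.179
```

```bash
python3 b.py
```

```text
t 13.00 off tool x(=by) -2.66 y(=bx) 0.36  height above seat 6.02 F tool [ 1.4 -0.6  5.4] M world [-0.03  0.02  0.03] rot [-0. -0. -0.] w 0.179
```

Emit:
arm_command(motion=[{"rot": [0,0,0],"travel": [-0.0005,0,0],"fingers": 1},{"rot": [0,0,0],"travel": [-0.0005,0,0],"fingers": 1}])

```text
t: 13.2
tcp_pos: [0.5489, -0.1257, 0.1257]
orientation: [3.142, 0.0, 1.766]
force: [0.2, -0.1, -5.5]
grip_width: 0.174
```

```bash
python3 b.py
```

```text
t 13.20 off tool x(=by) -3.16 y(=bx) 0.37  height above seat 6.01 F tool [-0.1  0.2  5.5] M world [ 0.01 -0.06 -0.01] rot [-0. -0.  0.] w 0.174
```

Emit:
arm_command(motion=[{"rot": [0,0,0],"travel": [-0.0005,0,0],"fingers": 1},{"rot": [0,0,0],"travel": [-0.0005,0,0],"fingers": 1}])

```text
t: 13.4
tcp_pos: [0.5489, -0.126, 0.1256]
orientation: [-3.141, -0.0, 1.766]
force: [-0.2, 0.2, -5.7]
grip_width: 0.178
```

```bash
python3 b.py
```

```text
t 13.40 off tool x(=by) -3.46 y(=bx) 0.32  height above seat 5.94 F tool [ 0.2 -0.1  5.7] M world [0.15 0.02 0.  ] rot [ 0.01  0.02 -0.  ] w 0.178
```

Emit:
arm_command(motion=[{"rot": [0,0,0],"travel": [-0.0005,0,0],"fingers": 1},{"rot": [0,0,0],"travel": [-0.0005,0,0],"fingers": 1}])

```text
t: 13.6
tcp_pos: [0.549, -0.1263, 0.1256]
orientation: [-3.141, -0.001, 1.766]
force: [-0.7, 1.4, -5.0]
grip_width: 0.18
```

```bash
python3 b.py
```

```text
t 13.60 off tool x(=by) -3.72 y(=bx) 0.30  height above seat 5.88 F tool [ 1.5 -0.4  5. ] M world [0.45 0.02 0.06] rot [ 0.01  0.04 -0.  ] w 0.18
```

Side wall of the socket touched at about −3.4 (1.5 N), so the y centre is about −1.4. Centring, then lowering.

Emit:
arm_command(motion=[{"rot": [0,0,0],"travel": [0.0015,0,0],"fingers": 1},{"rot": [0,0,0],"travel": [0.0026,0,0],"fingers": 1},{"rot": [0,0,0],"travel": [0.0026,0,0.001],"fingers": 1},{"rot": [0,0,0],"travel": [0.0026,0,0.002],"fingers": 1},{"rot": [0,0,0],"travel": [0.0026,0,0.002],"fingers": 1}])

```text
t: 14.1
tcp_pos: [0.5485, -0.1241, 0.1235]
orientation: [-3.141, -0.0, 1.766]
force: [0.3, -0.9, -4.7]
grip_width: 0.176
```

```bash
python3 b.py
```

```text
t 14.10 off tool x(=by) -1.51 y(=bx) 0.25  height above seat 3.83 F tool [-0.9  0.2  4.7] M world [ 0.04 -0.01  0.04] rot [ 0.01  0.   -0.  ] w 0.176
```

Emit:
arm_command(motion=[{"rot": [0,0,0],"travel": [0,0,0.0005],"fingers": 1},{"rot": [0,0,0],"travel": [0,0,0.001],"fingers": 1},{"rot": [0,0,0],"travel": [0,0,0.0015],"fingers": 1},{"rot": [0,0,0],"travel": [0,0,0.002],"fingers": 1},{"rot": [0,0,0],"travel": [0,0,0.002],"fingers": 1}])

```text
t: 14.6
tcp_pos: [0.5485, -0.1241, 0.1216]
orientation: [-3.141, -0.0, 1.766]
force: [-0.8, 0.2, -4.6]
grip_width: 0.177
```

```bash
python3 b.py
```

```text
t 14.60 off tool x(=by) -1.46 y(=bx) 0.29  height above seat 1.88 F tool [ 0.3 -0.8  4.6] M world [-0.01 -0.01  0.  ] rot [ 0.01  0.01 -0.  ] w 0.177
```

Emit:
arm_command(motion=[{"rot": [0,0,0],"travel": [0,0,0.0005],"fingers": 1},{"rot": [0,0,0],"travel": [0,0,0.001],"fingers": 1},{"rot": [0,0,0],"travel": [0,0,0.001],"fingers": 1}])

```text
t: 14.9
tcp_pos: [0.5485, -0.1241, 0.1206]
orientation: [-3.141, -0.0, 1.766]
force: [1.3, -0.3, -5.1]
grip_width: 0.179
```

```bash
python3 b.py
```

```text
t 14.90 off tool x(=by) -1.45 y(=bx) 0.28  height above seat 0.90 F tool [-0.5  1.2  5.1] M world [-0.01 -0.03 -0.07] rot [ 0.01  0.01 -0.  ] w 0.179
```

Emit:
arm_command(motion=[{"rot": [0,0,0],"travel": [0,0,0.0005],"fingers": 1},{"rot": [0,0,0],"travel": [0,0,0.0005],"fingers": 1}])

```text
t: 15.1
tcp_pos: [0.5486, -0.1241, 0.1201]
orientation: [-3.142, -0.0, 1.766]
force: [0.1, -0.5, -4.4]
grip_width: 0.175
```

```bash
python3 b.py
```

```text
t 15.10 off tool x(=by) -1.46 y(=bx) 0.33  height above seat 0.42 F tool [-0.5  0.   4.4] M world [ 0.04  0.04 -0.01] rot [ 0.01  0.   -0.  ] w 0.175
```

Emit:
arm_command(motion=[{"rot": [0,0,0],"travel": [0,0,0.0003],"fingers": 1},{"rot": [0,0,0],"travel": [0,0,0.0005],"fingers": 1},{"rot": [0,0,0],"travel": [0,0,0.0005],"fingers": 1}])

```text
t: 15.4
tcp_pos: [0.5486, -0.1241, 0.1197]
orientation: [-3.142, 0.0, 1.766]
force: [-0.6, -0.1, -5.1]
grip_width: 0.175
```

```bash
python3 b.py
```

```text
t 15.40 off tool x(=by) -1.48 y(=bx) 0.36  height above seat -0.02 F tool [-0.  -0.6  5.1] M world [ 0.02 -0.02 -0.01] rot [ 0.   -0.   -0.01] w 0.175
```

Emit:
arm_command(motion=[{"rot": [0,0,0],"travel": [0,0,0.0003],"fingers": 1},{"rot": [0,0,0],"travel": [0,0,0.0003],"fingers": 1}])

```text
t: 15.6
tcp_pos: [0.5487, -0.1241, 0.1197]
orientation: [3.141, 0.0, 1.766]
force: [-1.4, 0.2, -1.8]
grip_width: 0.179
```

```bash
python3 b.py
```

```text
t 15.60 off tool x(=by) -1.50 y(=bx) 0.44  height above seat -0.03 F tool [ 0.4 -1.4  1.8] M world [ 0.09  0.2  -0.02] rot [-0.01 -0.   -0.  ] w 0.179
```

Weight is being taken at height −0.03 mm, so it's home on all four lugs. Letting go.

Emit:
arm_command(motion=[{"rot": [0,0,0],"travel": [0,0,0.0002],"fingers": 1},{"rot": [0,0,0],"travel": [0,0,0.0002],"fingers": 0.9},{"rot": [0,0,0],"travel": [0,0,0.0002],"fingers": 0.7},{"rot": [0,0,0],"travel": [0,0,0.0002],"fingers": 0.5},{"rot": [0,0,0],"travel": [0,0,0.0002],"fingers": 0.4}])

```text
t: 16.1
tcp_pos: [0.5491, -0.1244, 0.1196]
orientation: [3.141, 0.001, 1.766]
force: [-0.4, 0.2, -0.1]
grip_width: 0.596
```

```bash
python3 b.py
```

```text
t 16.10 off tool x(=by) -1.85 y(=bx) 0.77  height above seat -0.13 F tool [ 0.3 -0.3  0.1] M world [0.04 0.01 0.03] rot [-0.06 -0.04  0.  ] w 0.596
```

Emit:
arm_command(motion=[{"rot": [0,0,0],"travel": [0,0,0],"fingers": 0.3},{"rot": [0,0,0],"travel": [0,0,-0.002],"fingers": 0.3},{"rot": [0,0,0],"travel": [0,0,-0.008],"fingers": 0.3},{"rot": [0,0,0],"travel": [0,0,-0.018],"fingers": 0.3},{"rot": [0,0,0],"travel": [0,0,-0.03],"fingers": 0.3}])

```text
t: 16.6
tcp_pos: [0.5486, -0.1241, 0.1501]
orientation: [-3.141, -0.0, 1.766]
force: [-0.3, 0.1, 0.2]
grip_width: 0.699
```

```bash
python3 b.py
```

```text
t 16.60 off tool x(=by) -1.49 y(=bx) 0.34  height above seat 30.37 F tool [ 0.2 -0.2 -0.2] M world [-0.02  0.02  0.03] rot [ 0.01  0.   -0.  ] w 0.699
```

Released cleanly. Rising and moving to a height that allows a check.

Emit:
arm_command(motion=[{"rot": [0,0,0],"travel": [0,0,-0.03],"fingers": 0.2},{"rot": [0,0,0],"travel": [0,0,-0.07],"fingers": 0},{"rot": [0,0,0],"travel": [0,0,-0.11],"fingers": 0},{"rot": [0,0,0],"travel": [0,0,-0.14],"fingers": 0},{"rot": [0,0,0],"travel": [0,0,-0.15],"fingers": 0}])

```text
t: 17.1
tcp_pos: [0.5502, -0.1248, 0.3048]
orientation: [3.135, 0.005, 1.766]
force: [0.8, -0.6, -0.2]
grip_width: 1.001
```

Emit:
arm_command(motion=[{"rot": [0,0,0],"travel": [-0.02,-0.03,0],"fingers": 0},{"rot": [0,0,0],"travel": [-0.04,-0.07,0],"fingers": 0},{"rot": [0,0,0],"travel": [-0.05,-0.1,0],"fingers": 0},{"rot": [0,0,0],"travel": [-0.05,-0.12,0],"fingers": 0},{"rot": [0,0,0],"travel": [-0.05,-0.12,0],"fingers": 0}])

```text
t: 17.6
tcp_pos: [0.4387, -0.1969, 0.2989]
orientation: [-3.141, -0.0, 1.764]
force: [0.9, 0.7, -0.2]
grip_width: 0.997
```

```bash
python3 - <<'E'
from h import *
for n in ['wrist','side','top']: grab(n,n+'6')
im=load('top6')[0]; cv2.imwrite('pics/c6.png',cv2.resize(im[120:350,280:530],None,fx=3,fy=2.6,interpolation=cv2.INTER_CUBIC)[:600,:,::-1])
im=load('side6')[0]; cv2.imwrite('pics/d6.png',cv2.resize(im[130:270,220:420],None,fx=4,fy=4,interpolation=cv2.INTER_CUBIC)[:600,:,::-1])
for t in['top6','wrist6']:
    im,d,K,P,s=load(t); w=cloud(d,K,P); Z=w[...,2]; 
    a=np.radians(11.2); bx=np.array([np.cos(a),np.sin(a)]); by=np.array([-np.sin(a),np.cos(a)]); C=np.array([.5482,-.1255])
    x=(w[...,:2]-C)@bx*1000; y=(w[...,:2]-C)@by*1000; z=Z*1000
    for n,m in [('wall -x',(abs(x+63)<4)&(abs(y)<85)),('wall +x',(abs(x-63)<3)&(abs(y)<85)),('wall +y',(abs(y-93)<4)&(abs(x)<60)),('wall -y',(abs(y+93)<4)&(abs(x)<60)),('bar',(abs(x)<6)&(abs(y)<75))]:
        k=m&(abs(z-(139 if n=='bar' else 89))<10 if n=='bar' else m&(abs(z-89)<6)); 
        if k.sum()>20: print(t,n,k.sum(),'z %.1f'%np.median(z[k]), 'centre y-split z', [round(float(np.median(z[k&(y<0)])),1) if (k&(y<0)).any() else None, round(float(np.median(z[k&(y>0)])),1) if (k&(y>0)).any() else None])
im,d,K,P,s=load('top6'); w=cloud(d,K,P); Z=w[...,2]; U,V=np.meshgrid(np.arange(640),np.arange(480))
g=(U>295)&(U<335)&(V>125)&(V<175)&(Z>.06)&(Z<.085); print('goblet',np.nanmean(w[g],0)); print(s['t'],s['force'])
E
```

```text
top6 wall -x 283 z 88.4 centre y-split z [88.0, 88.6]
top6 wall +x 291 z 88.4 centre y-split z [88.2, 88.5]
top6 wall +y 278 z 88.4 centre y-split z [None, 88.4]
top6 wall -y 62 z 88.5 centre y-split z [88.5, None]
top6 bar 532 z 147.7 centre y-split z [147.6, 147.8]
wrist6 wall -x 1475 z 89.7 centre y-split z [89.6, 89.8]
wrist6 wall +x 942 z 89.8 centre y-split z [89.8, 89.8]
wrist6 wall +y 620 z 89.7 centre y-split z [None, 89.7]
wrist6 wall -y 323 z 90.0 centre y-split z [90.0, None]
wrist6 bar 315 z 148.7 centre y-split z [148.8, 148.7]
goblet [0.75911118 0.05962118 0.06857679]
17.7 [-0.49607576236642503, -0.28892666277228474, 0.3915689775355692]
```

View pics/wrist6.png

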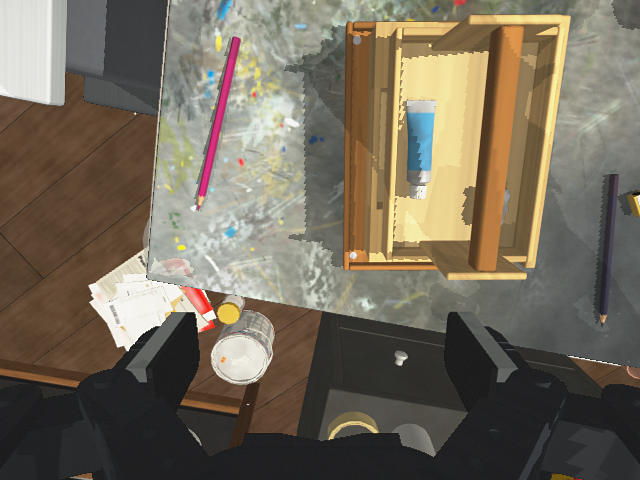

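View pics/d6.png

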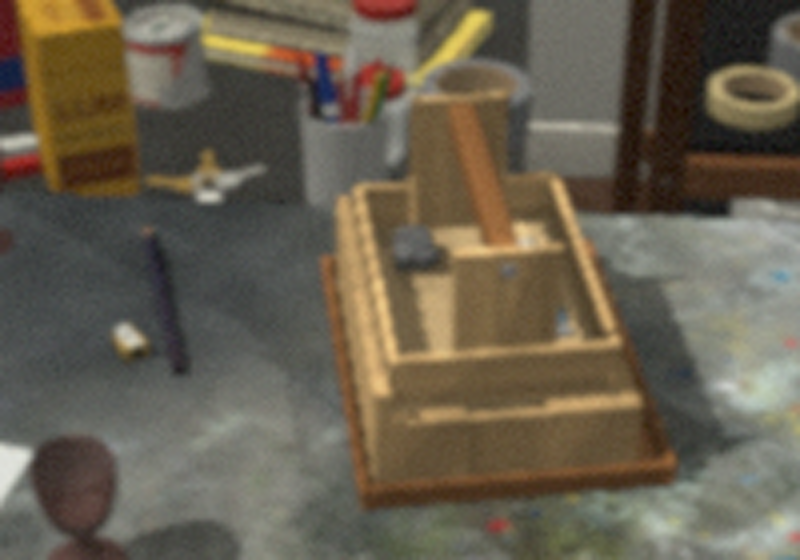

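View pics/c6.png

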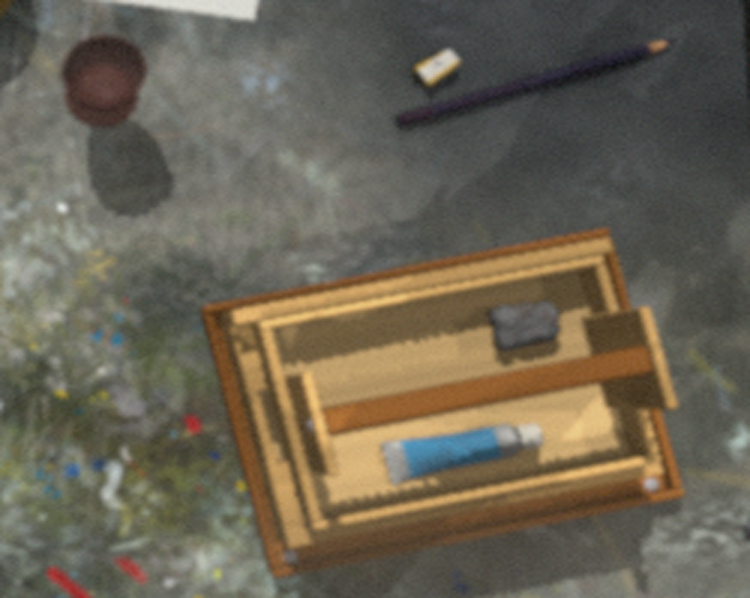

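The pictures show the tote flat on the base: all four walls agree within 0.3 mm at z ≈ 89 mm, as expected when seated, and the bar top is at 148–149 mm. The tube and eraser lie inside, and the goblet hasn't moved. Handing in.

```bash
python3 -c "
from cell import env
print(env.sense()['t'],env.sign_off())"
```

```text
the job is handed in; nothing more can be done
17.75 None
```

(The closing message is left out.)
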